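Lever open the back of a desk clock and hold its click button half down

TASK

The desk clock lies face down: slip the blade of the case opener under the tab of its hinged back cover, lever it up and swing it over until the cover stands upright or leans back (never touch the cover with the gripper or the arm), and lay the opener flat on the table away from the clock. Then press the red click button inside the case half-way down with the fingertips, never to its stop, keep it half down for at least two seconds, and finish still holding it there. Leave the other loose things on the table where they are.

Things in the scene. Friction and masses are not known exactly. Their poses are not given: they have to be found in the camera images.
- clock: round brass desk clock, 110 mm across, face down in a black rubber ring (124 mm across, 8 mm high), fixed. Origin: centre of its underside, on the table; x points from the cover's lift tab to its hinge, z up. Open rim 30 mm high, wall 4 mm, closed cover's top at most 43 mm up. Inside: floor at 14 mm, gilt movement 6 mm high towards the hinge, click button at x = -28, y = 0 mm
- cover (a joint): angle of the round brass back cover (112 mm across, 3 mm thick, with a rim 7.5 mm deep): 0 closed, 1.57 upright, 1.95 fully open, leaning back. The stiff hinge keeps it at any angle; lifting takes about 1 N at the tab. The hinge axis is along the clock's y, at clock x = 58, z = 35.5 mm, so the tab swings on a radius of 129 mm
- cover_tab (a point): middle of the outer edge of the cover's lift tab, at its underside. When closed it lies at clock x = -71, y = 0, z = 37.5 mm. The tab is 28 mm wide, 3 mm thick and stands out 16 mm from the case wall; under it is free space down to the rubber ring
- click_button (a joint): how far the button is pressed, m: 0 up, 0.014 at its stop; springs back. Half-way is 0.007. It takes 2 N to start and 0.6 N more for each mm (6 N half-way)
- button_top (a point): centre of the top face of the red round click button (18 mm across, cap 5 mm thick, moves along z), 37.5 mm above the table when up; half-way pressed it is 30.5 mm up. It is 7.5 mm above the case rim when up
- opener: case opener (knife), 131 mm long, 45 g, loose, lying flat. Origin at the underside, below the front end of the handle; x points along the blade to the tip. Dark wooden handle 16 mm wide, 14 mm high, from x = -69 to -3 mm; flat steel blade 13 mm wide, 2.6 mm thick, its middle plane 7 mm above the underside, to x = +62 mm
- opener_grip (a point): a good point to grip the handle, x = -25 mm, 7 mm above the underside
- opener_tip (a point): tip of the blade, x = +62 mm, 7 mm above the underside
- green_gauge: bystander: bright green flat gauge, 82x18x8 mm, origin under its centre
- loupe_arm: bystander: dark ring magnifier with an arm, 110x44x24 mm
- pocket_watch: bystander: gilt pocket watch, 65x90x19 mm
- tweezers: bystander: steel tweezers, 12x122x5 mm
- movement_rect: bystander: small square watch movement, 30x29x6 mm
- oil_cap_blue: bystander: light blue oil cap with a tan lid, 40 mm across, 33 mm high
Not all that is in view belongs to the job. What is shaped like the opener but pink is not meant.

How it is judged:
By the outcome, as a careful person would: the job done as asked, in the order asked, and still so for the second after the job is handed in, while the arm keeps its last pose, push and grip.
It also fails if it takes over 64 s, if anything falls off the work surface, if the arm or the gripper's body presses on something with over 40 N, if the wrist force passes 120 N, or if a joint passes its speed limit or range.

ROBOT

A 7-joint arm with a two-finger parallel gripper is mounted at the origin on a cart in front of the work surface, level with it; the furniture and walls round the work are solid. World frame = base frame: x ahead of the robot, y to its left, z up, the work surface at z = 0. Lengths are in m, angles in rad, forces in N, time in s.
With the tool pointing down it reaches from about 0.425 to 0.925 m from the base axis. Payload 6.8 kg.
Tool frame: the origin (TCP) lies at the very end of the fingers, on their centre line; the grasp point (between the pads) lies 19 mm behind it (grip_depth is the distance from the TCP to the grasp point, in m); z points along the fingers, y is the line along which they close (so a half turn about z gives the same grasp; the last joint's range is limited). The gripper opens to 88 mm and grips with 3 to 60 N. Pads are 20 mm wide; open, the fingers measure 115 mm over their backs; the gripper's body (75 mm by 178 mm) begins 61 mm behind the grasp point.
Start: joints at [-0.108, 0.477, 0.022, 1.555, -0.011, 1.109, -0.083], TCP at [0.675, 0, 0.223] pointing down, gripper open.
Joint ranges: [-2.96, 2.96], [-0.34, 2.1], [-1.41, 1.46], [0.24, 2.44], [-1.37, 4.51], [0.17, 1.92], [-2.96, 2.96]. Speed limits (rad/s): [2.39, 2.39, 3.14, 3.14, 3.14, 3.14, 3.14].

INTERFACE

Orientations are given as a 3x3 rotation matrix whose columns are the frame's x, y, z axes.
In Python, from station import * gives the robot as it stands.
- The arm moves only by the tool carry_out, never from a script. Its argument "steps" is a list that holds one entry, the list of rows, each a list of 5 numbers: the opening, from -1 (shut) to 1 (fully open), so that 0 is half open, then the shift along the tool's x, y, z in units of 50 mm (1.0 is 50 mm), then the turn about the tool's z in units of 5 degrees (1.0 is 5 degrees). A call has 1 to 12 rows; each row shifts and turns the commanded pose from where the row before left it, along the tool's axes as they then stand; what a row does not reach is not made up. A row lasts 1/8 s, in which the tool goes at most 62.5 mm and 10.7 degrees, less where a joint would pass 70% of its speed; a pose out of reach is approached as far as the arm can. A call is refused whole if a number of a shift passes 1 or a number of a turn 1, either way. A call with a gripper value outside its range is refused whole. The fingers move at their own pace and stop on an object; "force" is the grip in N (left out, the last holds). Time passes only in rows, so rows that do not move let the fingers close. It gives the time, the measured TCP pose, the force, the opening and the grip force at its end, in the units of the state.
- read_state(): the state, without advancing time (a new reading comes with each control period).
- snapshot(name): name is "scene" or "side" or "wrist"; returns (picture, depth): 384x512x3 uint8, red, green, blue; 384x512 float32, m along the optical axis (not along the pixel's ray), 0 where there is no reading.
- get_calibration(name): a dict with "fovy" (degrees; the focal length in pixels is half the picture's height over the tangent of half this angle, whatever the lens; pixels are square), "cx", "cy" (the principal point, pixels), "distortion" ([k1, k2, p1, p2, k3] as OpenCV has them; the pictures are not rectified), "extrinsics" (4x4, takes a point from world to camera coordinates). Camera axes: x right, y up, looking along -z (the intrinsics and any distortion apply to the point x, -y, -z); pixel columns grow to the right and rows downward; lengths in m; the calibration is good to about 2 mm. A picture is of the moment at which its call begins: read the wrist's pose just before it. get_calibration takes no time and is no camera call; for the wrist camera it gives the pose at the moment of the call.
- finish_job(): hands the job in; it is judged then, once.
The state is a dict: "clock": time; "joint_positions": joint angles; "joint_velocities": joint speeds; "joint_efforts": joint torques, N m; "position": TCP position; "eef_rot": TCP orientation; "force": force on the tool from outside, world axes, zero at the start; "wrist_torque": the same for the moment, N m; "opening": finger opening in m; "gripper_force": force on a finger pad.
Only numpy, scipy, OpenCV 4.12 (cv2) and the standard library are available. Lean on these libraries where they do the work, as an engineer would, in place of code of your own. Each camera call takes 0.05 s, during which the arm holds its last target. There are 200 camera calls.

## Working session

There is one attempt and no reset: what is moved stays moved. The work goes in short steps, Python scripts to look and compute and a tool call to move; the robot and the scene stay as the last step left them, time stands still between calls to the robot, and variables do not carry over. Pictures are saved under pics/ and viewed, at most 10 in all, crops included, and the job is handed in when it is done.

Besides the shell and the picture viewer there is one more tool, called after "Emit:" by a JSON object that holds its "api" and its "payload". carry_out: Moves the arm, as the interface text tells. Its arguments: {"type":"object","properties":{"steps":{"type":"array"},"force":{"type":"number"}},"required":["steps"]}

```bash
mkdir -p pics; ls
cat > h.py <<'E'
from station import *
import numpy as np, cv2
def K(c,shape=(384,512)):
    f=shape[0]/2/np.tan(np.radians(c["fovy"])/2)
    return np.array([[f,0,c["cx"]],[0,f,c["cy"]],[0,0,1.]])
def snap(n,name):
    c=get_calibration(n); p,d=snapshot(n)
    cv2.imwrite(f"pics/{name}.png",p[:,:,::-1]); np.savez(f"{name}.npz",p=p,d=d,E=c["extrinsics"],K=K(c),D=np.array(c["distortion"]))
    return p,d
def px2w(name,uv,depth=None,z=None):
    g=np.load(name+".npz"); out=[]
    R=g["E"][:3,:3];t=g["E"][:3,3]
    for u,v in uv:
        a=cv2.undistortPoints(np.array([[[u,v]]],float),g["K"],g["D"])[0,0]
        ray=np.array([a[0],-a[1],-1.])
        o=-R.T@t; r=R.T@ray
        if z is not None: s=(z-o[2])/r[2]
        else:
            w=g["d"][int(v)-1:int(v)+2,int(u)-1:int(u)+2]; s=np.median(w[w>0]) if (w>0).any() else np.nan
        out.append(o+s*r)
    return np.array(out)
def w2px(name,P):
    g=np.load(name+".npz");R=g["E"][:3,:3];t=g["E"][:3,3]
    q=np.array(P)@R.T+t; q=q*[1,-1,-1]
    return cv2.projectPoints(q,np.zeros(3),np.zeros(3),g["K"],g["D"])[0][:,0]
E
python3 - <<'E'
from h import *
np.set_printoptions(precision=3,suppress=True)
s=read_state();print(s)
for n in("scene","side","wrist"):
    snap(n,n+"0"); g=np.load(n+"0.npz");print(n,g["E"],g["K"][0,0],g["D"])
a=[cv2.imread(f"pics/{n}0.png") for n in("scene","side","wrist")]
cv2.imwrite("pics/m1.png",cv2.resize(a[0],(800,600)))
cv2.imwrite("pics/m2.png",np.vstack([cv2.resize(np.hstack(a[1:]),(800,300))]))
E
```

```text
pics
{'clock': 0.0, 'joint_positions': array([-0.108,  0.478,  0.022,  1.556, -0.011,  1.109, -0.083]), 'joint_velocities': array([-0.   , -0.   ,  0.002,  0.001,  0.001,  0.001,  0.   ]), 'joint_efforts': array([ -0.001, -58.285,   1.534, -27.261,  -0.054,   0.017,   0.   ]), 'position': array([ 0.674, -0.   ,  0.222]), 'eef_rot': array([[-0.   ,  1.   , -0.002],
       [ 1.   ,  0.   , -0.   ],
       [-0.   , -0.002, -1.   ]]), 'force': array([-0.343,  0.752,  0.094]), 'wrist_torque': array([-0.013,  0.003, -0.026]), 'gripper_force': 0.0, 'opening': 0.08794930357229341}
scene [[ 0.543 -0.84   0.01  -0.253]
 [ 0.641  0.422  0.641 -0.381]
 [-0.542 -0.342  0.768 -1.045]
 [ 0.     0.     0.     1.   ]] 348.30875538307737 [-0.044  0.     0.     0.     0.   ]
side [[-0.813 -0.582  0.006  0.459]
 [ 0.311 -0.425  0.85  -0.169]
 [-0.493  0.693  0.526 -1.417]
 [ 0.     0.     0.     1.   ]] 467.1212834254552 [-0.113  0.     0.     0.     0.   ]
wrist [[ 1.    -0.    -0.002 -0.673]
 [-0.     0.953 -0.302  0.037]
 [ 0.002  0.302  0.953 -0.393]
 [ 0.     0.     0.     1.   ]] 314.58758177945776 [-0.086  0.     0.     0.     0.   ]
```

View pics/m1.png

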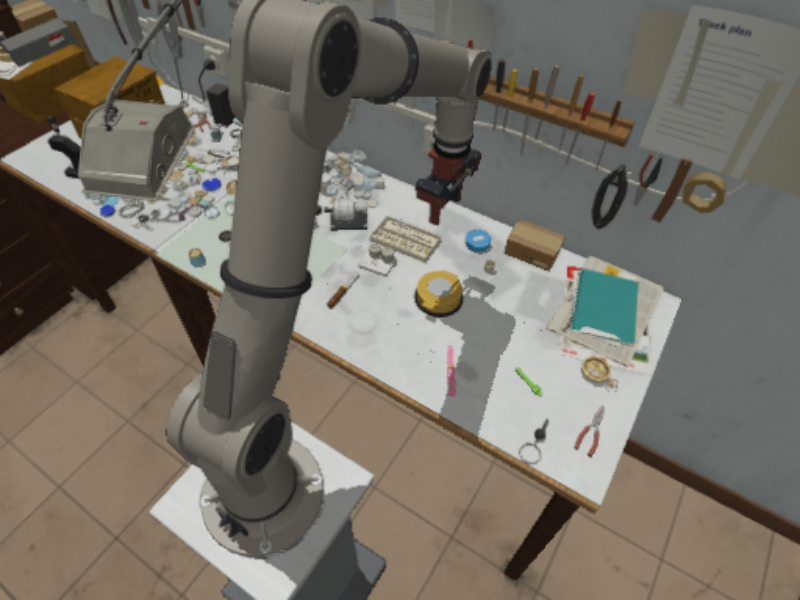

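View pics/m2.png

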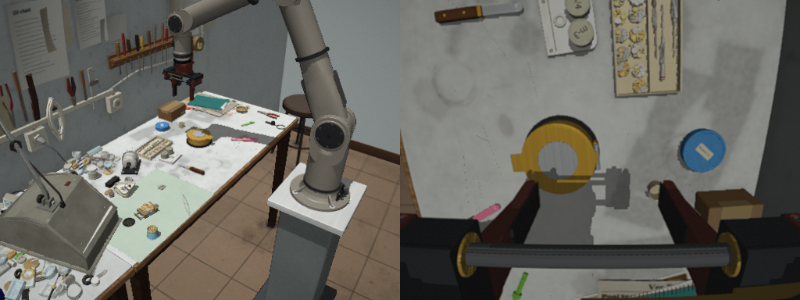

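The dark-handled knife with the steel blade is at scene (342,290) and wrist montage (478,12). The pink look-alike is at scene (450,370). The brown and steel one fits the description. The clock is at scene (438,292), and its tab points left in the wrist view. I'll confirm with an enlarged wrist picture.

Run:
```python
import cv2
a=cv2.imread("pics/wrist0.png")[0:260,0:340]
cv2.imwrite("pics/c1.png",cv2.resize(a,(785,600),interpolation=cv2.INTER_CUBIC))
```

```text
(no output)
```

View pics/c1.png

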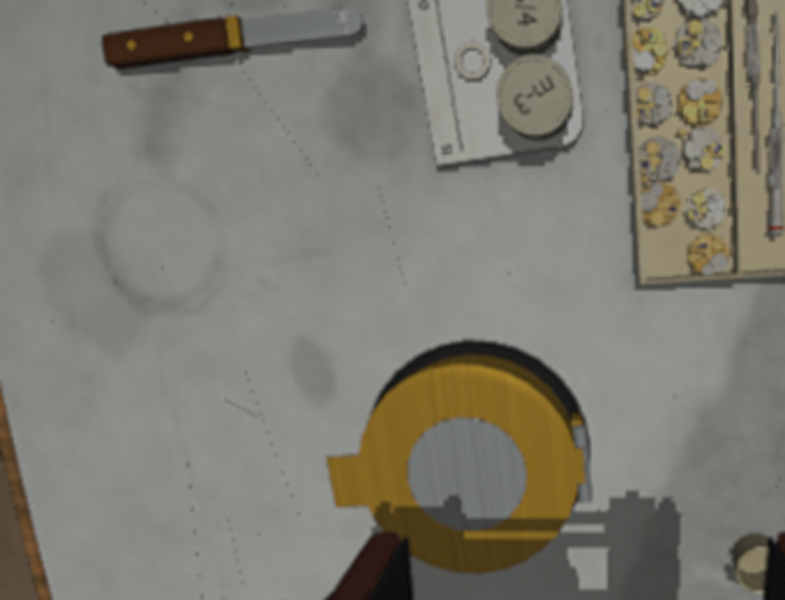

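The crop shows the brown-handled opener: butt (104,50), ferrule (241,33), tip (363,23). The cover tab's outer edge runs (328,458)–(335,506), and the hinge is on the right near (583,465).

Run:
```python
from h import *
np.set_printoptions(precision=4,suppress=True)
k=340/785
f=lambda L:[(a*k,b*k) for a,b in L]
print("opener",px2w("wrist0",f([(105,50),(241,34),(363,23)]),z=.008), px2w("wrist0",f([(170,42),(230,35)])))
print("tab",px2w("wrist0",f([(328,458),(335,506),(331.5,482)]),z=.0405),px2w("wrist0",f([(345,480),(470,440)])))
# cover pixels by depth: top at ~.0405..0.043
g=np.load("wrist0.npz");
vv,uu=np.mgrid[0:384,0:512]
idx=[(u,v) for u,v in zip(uu[130:260,120:270].ravel(),vv[130:260,120:270].ravel())]
P=px2w("wrist0",idx); m=(P[:,2]>.033)&(P[:,2]<.047)
Q=P[m]; print(len(Q),Q.min(0),Q.max(0),np.median(Q[:,2]))
c,r=cv2.minEnclosingCircle(Q[Q[:,0]>Q[:,0].min()+.022][:,:2].astype(np.float32));print("circle",c,r)
# opener by depth
idx=[(u,v) for u in range(35,165) for v in range(0,35)]
P=px2w("wrist0",idx);m=(P[:,2]>.005)&(P[:,2]<.02);Q=P[m];print(Q.min(0),Q.max(0),Q.mean(0),len(Q))
(vx,vy,x0,y0)=cv2.fitLine(Q[:,:2].astype(np.float32),cv2.DIST_HUBER,0,.01,.01).ravel();print(vx,vy,x0,y0)
t=(Q[:,:2]-[x0,y0])@[vx,vy];print(t.min(),t.max())
```

```text
opener [[0.4349 0.1715 0.008 ]
 [0.5066 0.1743 0.008 ]
 [0.567  0.1766 0.008 ]] [[0.4734 0.1712 0.0144]
 [0.5034 0.1729 0.0132]]
tab [[ 0.5428 -0.0299  0.0405]
 [ 0.5436 -0.0559  0.0405]
 [ 0.5432 -0.0428  0.0405]] [[ 0.5505 -0.0415  0.0409]
 [ 0.6158 -0.0198  0.0426]]
7285 [ 0.5408 -0.0924  0.033 ] [0.6754 0.0173 0.0439] 0.041493376490252254
circle (0.6176968216896057, -0.03807763010263443) 0.059740111231803894
[0.4359 0.1627 0.0052] [0.5658 0.1841 0.0154] [0.4983 0.1735 0.0114] 1646
0.99740565 0.07198592 0.49832004 0.17348976
-0.062471525108180596 0.0676742777752572
```

Emit:
{"api": "carry_out", "payload": {"steps": [[[1,0,0,0,-1],[1,0,0,0,-1],[1,0,0,0,-1],[1,0,0,0,-1],[1,0,0,0,-1],[1,0,0,0,-1],[1,0,0,0,-1],[1,0,0,0,-1],[1,0,0,0,-1],[1,0,0,0,-1],[1,0,0,0,-1],[1,0,0,0,-1]]], "force": 50}}

```text
clock: 1.65
position: [0.6748, -0.0001, 0.2223]
eef_rot: [[-0.867, 0.498, -0.001], [0.498, 0.867, -0.0], [0.001, -0.0, -1.0]]
force: [-0.5, -0.4, 0.5]
opening: 0.088
gripper_force: 0.0
```

Emit:
{"api": "carry_out", "payload": {"steps": [[[1,0,0,0,-1],[1,0,0,0,-1],[1,0,0,0,-1],[1,0,0,0,-1],[1,0,0,0,-1],[1,0,0,0,-1],[1,0,0,0,-0.6],[1,0.73,0.73,0,0],[1,0.73,0.73,0,0],[1,0.73,0.73,0,0],[1,0.73,0.73,0,0],[1,0.73,0.73,0,0]]]}}

```text
clock: 3.15
position: [0.4817, 0.1736, 0.2226]
eef_rot: [[-0.999, -0.052, -0.0], [-0.052, 0.999, -0.0], [0.0, -0.0, -1.0]]
force: [0.8, 0.6, 0.7]
opening: 0.0881
gripper_force: 0.0
```

```bash
cat >> h.py <<'E'
def go(target):
    "tool-frame units to reach TCP target"
    s=read_state(); print("t",s["clock"],"pos",s["position"].round(4),"yaw",np.degrees(np.arctan2(-s["eef_rot"][1,0],-s["eef_rot"][0,0])).round(2),"F",s["force"].round(2),"open",round(s["opening"],4))
    print("units",(s["eef_rot"].T@(np.array(target)-s["position"])/.05).round(3))
E
python3 - <<'E'
from h import *
go((.482,.173,.002))
snap("wrist","w1")
cv2.imwrite("pics/m3.png",cv2.resize(cv2.imread("pics/w1.png"),(800,600)))
E
```

```text
t 3.15 pos [0.4817 0.1736 0.2226] yaw 2.99 F [0.83 0.62 0.71] open 0.0881
units [-0.005 -0.011  4.411]
```

View pics/m3.png

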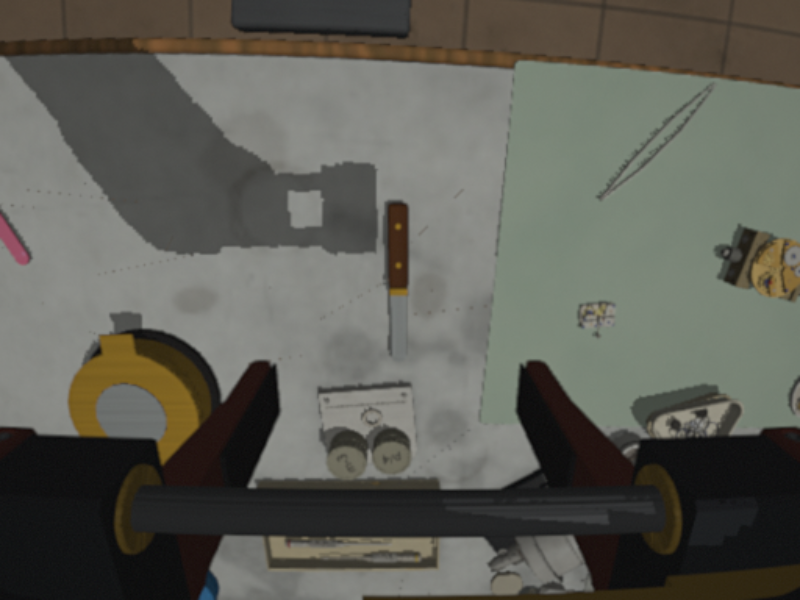

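The dark opener lies lengthwise under the gripper at (398,203)–(398,358), and the fingers straddle it with clear space on both sides.

Emit:
{"api": "carry_out", "payload": {"steps": [[[1,0,0,1,0],[1,0,0,1,0],[1,0,0,1,0],[1,0,0,1,0],[1,0,0,0.38,0],[-1,0,0,0,0],[-1,0,0,0,0],[-1,0,0,0,0],[-1,0,0,0,0],[-1,0,0,0,0],[-1,0,0,0,0],[-1,0,0,0,0]]], "force": 55}}

```text
clock: 4.7
position: [0.4833, 0.1727, 0.0037]
eef_rot: [[-0.999, -0.052, 0.0], [-0.052, 0.999, 0.0], [-0.0, 0.0, -1.0]]
force: [-0.7, -0.1, -0.6]
opening: 0.0211
gripper_force: 0.0
```

Emit:
{"api": "carry_out", "payload": {"steps": [[[-1,0,0,0,0],[-1,0,0,0,0],[-1,0,0,0,0],[-1,0,0,0,0],[-1,0,0,-0.5,0],[-1,0,0,-0.8,0],[-1,0,0,-0.5,0]]]}}

```text
clock: 5.58
position: [0.4835, 0.1728, 0.0951]
eef_rot: [[-0.999, -0.052, 0.001], [-0.052, 0.999, 0.0], [-0.001, 0.0, -1.0]]
force: [0.6, -0.5, -1.0]
opening: 0.0154
gripper_force: 55.0
```

Run:
```python
from h import *
np.set_printoptions(precision=4,suppress=True)
go((.44,-.05,.09))
for n in("wrist","side","scene"): snap(n,n+"2")
P=[(.483,.173,.09),(.567,.177,.095)]
out=[]
for n in("wrist","side","scene"):
    u,v=w2px(n+"2",[(.52,.174,.095)])[0].astype(int);print(n,u,v)
    a=cv2.imread(f"pics/{n}2.png"); r=35 if n!="wrist" else 75
    u=np.clip(u,r,511-r);v=np.clip(v,r,383-r)
    out.append(cv2.resize(a[v-r:v+r,u-r:u+r],(266,266),interpolation=cv2.INTER_CUBIC))
cv2.imwrite("pics/m4.png",np.hstack(out))
```

```text
t 5.575 pos [0.4835 0.1728 0.0951] yaw 3.0 F [ 0.63 -0.52 -0.95] open 0.0154
units [ 1.103 -4.405  0.1  ]
wrist 253 302
side 239 190
scene 221 166
```

View pics/m4.png

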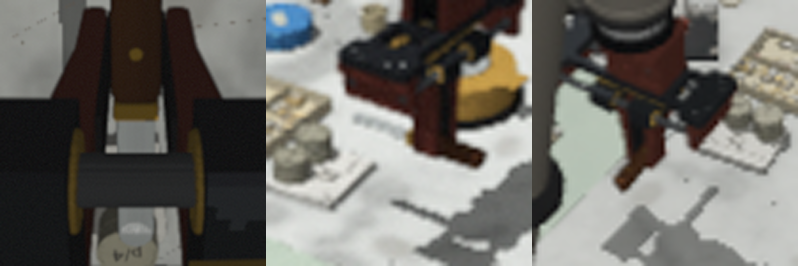

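The opener is held straight between the fingers: blade centred, tip near wrist px (254,359).

Run:
```python
from h import *
np.set_printoptions(precision=4,suppress=True)
idx=[(u,v) for u in range(246,263) for v in range(296,375)]
P=px2w("wrist2",idx);m=(P[:,2]>.085)&(P[:,2]<.12)&(P[:,0]>.515);Q=P[m];print(len(Q),Q.min(0),Q.max(0))
for a in np.arange(.505,.575,.008):
    q=Q[(Q[:,0]>=a)&(Q[:,0]<a+.008)]
    if len(q): print(a,np.median(q,0),len(q))
```

```text
560 [0.515  0.1693 0.099 ] [0.5664 0.1817 0.101 ]
0.513 [0.518  0.1742 0.1   ] 139
0.521 [0.5224 0.1744 0.1   ] 68
0.545 [0.5504 0.1758 0.1   ] 108
0.553 [0.5567 0.1762 0.1001] 156
0.561 [0.5631 0.1766 0.0998] 89
```

Run:
```python
from h import *
go((.442,-.0467,.0244))
```

```text
t 5.725 pos [0.4839 0.1728 0.0944] yaw 2.98 F [ 0.32  0.33 -0.14] open 0.0153
units [ 1.069 -4.342  1.396]
```

Emit:
{"api": "carry_out", "payload": {"steps": [[[-1,0.25,-0.6,0,0],[-1,0.27,-0.9,0,0],[-1,0.27,-0.9,0,0],[-1,0.27,-0.9,0,0],[-1,0,-0.7,0,0],[-1,0,-0.34,0.3,0],[-1,0,0,0.6,0],[-1,0,0,0.5,0],[-1,0,0,0,0]]]}}

```text
clock: 6.85
position: [0.4395, -0.0457, 0.0211]
eef_rot: [[-0.999, -0.054, -0.006], [-0.054, 0.999, 0.001], [0.006, 0.001, -1.0]]
force: [0.0, -0.9, -0.4]
opening: 0.0152
gripper_force: 55.0
```

Run:
```python
from h import *
go((.474,-.045,.0244))
out=[]
for n in("side","scene"):
    snap(n,n+"3")
    u,v=w2px(n+"3",[(.53,-.042,.03)])[0].astype(int);print(n,u,v)
    a=cv2.imread(f"pics/{n}3.png"); r=32
    out.append(cv2.resize(a[v-r:v+r,u-r:u+r],(400,400),interpolation=cv2.INTER_CUBIC))
cv2.imwrite("pics/m5.png",np.hstack(out))
```

```text
t 6.85 pos [ 0.4395 -0.0457  0.0211] yaw 3.09 F [ 0.03 -0.93 -0.42] open 0.0152
units [-0.69  -0.023 -0.07 ]
side 273 179
scene 270 200
```

View pics/m5.png

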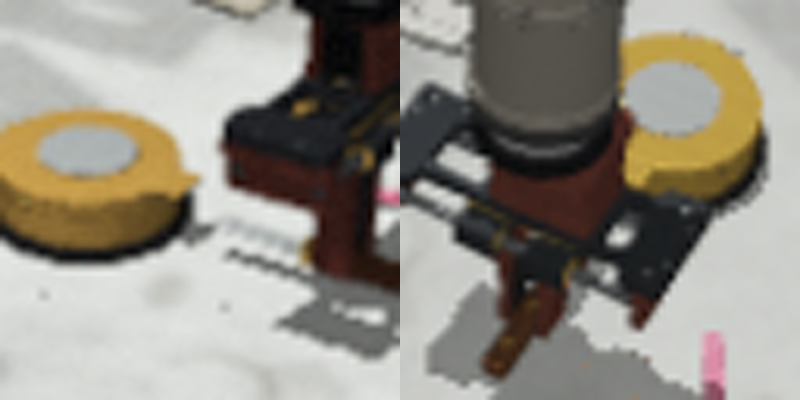

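The blade points at the tab from below its level, 20 mm in front of it. Inserting.

Emit:
{"api": "carry_out", "payload": {"steps": [[[-1,0,0,-0.08,0],[-1,-0.2,0,0,0],[-1,-0.2,0,0,0],[-1,-0.19,0,0,0],[-1,0,0,0,0]]]}}

```text
clock: 7.58
position: [0.4723, -0.0451, 0.0277]
eef_rot: [[-0.999, -0.052, 0.001], [-0.052, 0.999, 0.0], [-0.001, 0.0, -1.0]]
force: [-0.2, 0.1, -0.4]
opening: 0.0154
gripper_force: 55.0
```

Run:
```python
from h import *
go((.469,-.0465,.0326))
out=[]
for n in("side",):
    snap(n,n+"4")
    u,v=w2px(n+"4",[(.57,-.042,.03)])[0].astype(int);print(n,u,v)
    a=cv2.imread(f"pics/{n}4.png"); r=28
    out.append(cv2.resize(a[v-r:v+r,u-r:u+r],(500,500),interpolation=cv2.INTER_CUBIC))
cv2.imwrite("pics/m6.png",np.hstack(out))
```

```text
t 7.575 pos [ 0.4723 -0.0451  0.0277] yaw 3.0 F [-0.24  0.05 -0.42] open 0.0154
units [ 0.067 -0.025 -0.097]
side 264 176
```

View pics/m6.png

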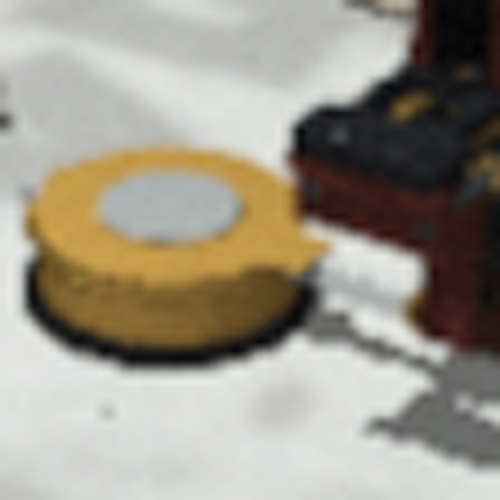

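Emit:
{"api": "carry_out", "payload": {"steps": [[[-1,0.04,0,-0.1,0],[-1,-0.01,0,-0.18,0],[-1,-0.02,0,-0.18,0],[-1,-0.04,0,-0.17,0],[-1,-0.05,0,-0.17,0],[-1,0,0,0,0]]]}}

```text
clock: 8.38
position: [0.4762, -0.045, 0.0686]
eef_rot: [[-0.999, -0.052, 0.002], [-0.052, 0.999, -0.0], [-0.002, -0.0, -1.0]]
force: [0.5, -0.0, -1.1]
opening: 0.0153
gripper_force: 55.0
```

Run:
```python
from h import *
np.set_printoptions(precision=4,suppress=True)
go((.469,-.0465,.0326))
snap("side","side5")
g=np.load("side5.npz")
idx=[(u,v) for u in range(225,290) for v in range(135,200)]
P=px2w("side5",idx); m=(P[:,0]>.53)&(P[:,0]<.70)&(abs(P[:,1]+.04)<.075)&(P[:,2]>.03)
Q=P[m]
for a in np.arange(.53,.69,.02):
    q=Q[(Q[:,0]>=a)&(Q[:,0]<a+.02)&(abs(Q[:,1]+.04)<.03)]
    if len(q): print(a,np.median(q,0),q[:,2].max(),len(q))
```

```text
t 8.375 pos [ 0.4762 -0.045   0.0686] yaw 2.99 F [ 0.5  -0.03 -1.08] open 0.0153
units [ 0.147 -0.022  0.719]
0.53 [ 0.5453 -0.0401  0.0694] 0.0745169597733154 14
0.55 [ 0.5638 -0.0329  0.0716] 0.07699968194101237 34
0.5700000000000001 [ 0.5812 -0.0341  0.0676] 0.07341304707955854 45
0.5900000000000001 [ 0.6002 -0.0405  0.0635] 0.06655616601409997 34
0.6100000000000001 [ 0.6215 -0.0393  0.0566] 0.06201714005481074 33
0.6300000000000001 [ 0.6408 -0.033   0.049 ] 0.054260247979749265 21
0.6500000000000001 [ 0.6576 -0.0306  0.0429] 0.04583828679735913 22
0.6700000000000002 [ 0.6717 -0.0446  0.0362] 0.036593514992391274 2
```

Emit:
{"api": "carry_out", "payload": {"steps": [[[-1,-0.07,0,-0.165,0],[-1,-0.07,0,-0.165,0],[-1,-0.09,0,-0.15,0],[-1,-0.09,0,-0.15,0],[-1,-0.115,0,-0.14,0],[-1,-0.115,0,-0.14,0],[-1,-0.13,0,-0.12,0],[-1,-0.13,0,-0.12,0],[-1,-0.15,0,-0.1,0],[-1,-0.15,0,-0.1,0],[-1,-0.16,0,-0.075,0],[-1,-0.16,0,-0.075,0]]]}}

```text
clock: 9.93
position: [0.547, -0.0412, 0.1429]
eef_rot: [[-0.999, -0.052, -0.0], [-0.052, 0.999, 0.0], [0.0, 0.0, -1.0]]
force: [-0.2, -0.2, -1.2]
opening: 0.0153
gripper_force: 55.0
```

```bash
cat > cov.py <<'E'
from h import *
import sys
np.set_printoptions(precision=4,suppress=True)
n=sys.argv[1]
go((.60,-.0385,.15))
snap("side",n)
idx=[(u,v) for u in range(205,290) for v in range(90,200)]
P=px2w(n,idx); m=(P[:,0]>.58)&(P[:,0]<.76)&(abs(P[:,1]+.035)<.03)&(P[:,2]>.02)
Q=P[m]
for a in np.arange(.02,.19,.015):
    q=Q[(Q[:,2]>=a)&(Q[:,2]<a+.015)]
    if len(q): print(a.round(3),np.median(q,0),"x",q[:,0].min(),q[:,0].max(),len(q))
E
python3 cov.py side6
```

```text
t 9.925 pos [ 0.547  -0.0412  0.1429] yaw 3.0 F [-0.25 -0.23 -1.16] open 0.0153
units [-1.061 -0.002 -0.143]
0.02 [ 0.6605 -0.037   0.0271] x 0.5801031697331891 0.6708396200230811 51
0.035 [ 0.6645 -0.0363  0.0397] x 0.5806954413173702 0.6677695997808213 37
0.05 [ 0.6616 -0.039   0.0579] x 0.6572060145729315 0.6654511749783283 20
0.065 [ 0.6555 -0.0319  0.0725] x 0.6516051292984977 0.6581535077637299 20
0.08 [ 0.6506 -0.0379  0.0866] x 0.6472683087817721 0.6535114674461353 22
0.095 [ 0.6446 -0.0388  0.1026] x 0.6415989521603616 0.6483044968947889 16
0.11 [ 0.6406 -0.0423  0.1155] x 0.6358461026692206 0.6423121963137253 13
0.125 [ 0.6274 -0.0161  0.1343] x 0.6242521640038394 0.635844286884381 20
0.14 [ 0.6211 -0.0368  0.1446] x 0.5812972232150799 0.6336791654044296 41
```

Emit:
{"api": "carry_out", "payload": {"steps": [[[-1,-0.17,0,-0.05,0],[-1,-0.17,0,-0.05,0],[-1,-0.18,0,-0.02,0],[-1,-0.18,0,-0.02,0],[-1,-0.18,0,0,0],[-1,-0.18,0,0,0],[-1,-0.18,0,0.03,0],[-1,-0.18,0,0.03,0],[-1,0,0,0,0]]]}}

```text
clock: 11.1
position: [0.6181, -0.0375, 0.1464]
eef_rot: [[-0.999, -0.052, 0.0], [-0.052, 0.999, 0.0], [-0.0, 0.0, -1.0]]
force: [0.1, -0.3, -1.0]
opening: 0.0153
gripper_force: 55.0
```

```bash
python3 cov.py side7
```

```text
t 11.1 pos [ 0.6181 -0.0375  0.1464] yaw 3.0 F [ 0.09 -0.3  -1.  ] open 0.0153
units [ 0.362 -0.001 -0.072]
0.02 [ 0.6603 -0.0368  0.0268] x 0.581131577614969 0.6686799241566996 54
0.035 [ 0.6699 -0.0354  0.0418] x 0.5801880035459859 0.6773376624820988 53
0.05 [ 0.677  -0.0337  0.0571] x 0.6693991610159353 0.6815813573739655 42
0.065 [ 0.6811 -0.0316  0.0724] x 0.6772280979037397 0.6846115192894049 40
0.08 [ 0.6856 -0.0367  0.0874] x 0.6819346919187121 0.690546460103862 42
0.095 [ 0.6889 -0.036   0.1028] x 0.6847443340732693 0.6936217740868618 36
0.11 [ 0.6929 -0.036   0.1179] x 0.6885690057862781 0.6966520625994654 42
0.125 [ 0.6956 -0.0319  0.1311] x 0.6880334018780618 0.6992825736660186 27
0.14 [ 0.6525 -0.0319  0.1488] x 0.5804119496368942 0.7084648939727016 104
0.155 [ 0.607  -0.0238  0.162 ] x 0.5803945046374479 0.7064481857451093 48
0.17 [ 0.6095 -0.0223  0.1781] x 0.603385106507597 0.6258169943011205 38
0.185 [ 0.6093 -0.0212  0.1928] x 0.6017891874957346 0.6265963297276937 35
```

Emit:
{"api": "carry_out", "payload": {"steps": [[[-1,0.3,0,0,0],[-1,0.8,0,0,0],[-1,0.8,0,0,0],[-1,0.38,0.5,0,0],[-1,0.2,1,0,0],[-1,0,1,0,0],[-1,0,1,0.2,0],[-1,0,0.84,0.6,0],[-1,0,0,0.8,0],[-1,0,0,0.8,0],[-1,0,0,0.3,0],[-1,0,0,0,0]]]}}

```text
clock: 12.65
position: [0.4815, 0.1722, 0.0116]
eef_rot: [[-0.999, -0.052, -0.001], [-0.052, 0.999, -0.001], [0.001, -0.001, -1.0]]
force: [0.5, 0.2, 0.5]
opening: 0.0156
gripper_force: 55.0
```

```bash
python3 cov.py side8 | sed -n 1,10p
```

```text
t 12.65 pos [0.4815 0.1722 0.0116] yaw 2.99 F [0.54 0.19 0.51] open 0.0156
units [-2.143 -4.333 -2.768]
0.02 [ 0.6586 -0.0087  0.0204] x 0.6586148295002547 0.6586148295002547 1
0.035 [ 0.6696 -0.0053  0.0438] x 0.6696307458417319 0.6696307458417319 1
0.05 [ 0.6746 -0.006   0.0546] x 0.6745744009838086 0.6745744009838086 1
0.065 [ 0.6774 -0.0068  0.0765] x 0.6749232903771412 0.679058214194461 4
0.08 [ 0.6814 -0.0124  0.0879] x 0.6772136801270736 0.6850138819300138 12
0.095 [ 0.6872 -0.0163  0.1034] x 0.6815626608341365 0.6913195201795881 17
0.11 [ 0.691  -0.0172  0.1185] x 0.6875841604733113 0.6940046170382814 20
0.125 [ 0.6936 -0.0213  0.1323] x 0.6901587081068083 0.6971839241899773 17
```

Emit:
{"api": "carry_out", "payload": {"steps": [[[-1,0,0,0.08,0],[-1,0,0,0.07,0],[-1,0,0,0,0],[-0.3,0,0,0,0],[-0.3,0,0,0,0],[-0.3,0,0,0,0],[-0.3,0,0,0,0],[-0.3,0,0,-0.5,0],[-0.3,0,0,-1,0],[-1,0,0,-1,0],[-1,0,0,0,0]]]}}

```text
clock: 14.08
position: [0.4847, 0.1738, 0.1328]
eef_rot: [[-0.999, -0.052, 0.007], [-0.052, 0.999, 0.002], [-0.007, 0.002, -1.0]]
force: [-0.4, -0.0, -1.2]
opening: 0.014
gripper_force: 0.0
```

Run:
```python
from h import *
np.set_printoptions(precision=4,suppress=True)
go((.585,-.0405,.129))
for n in("scene","side","wrist"): snap(n,n+"9")
a=cv2.imread("pics/scene9.png")[110:260,190:340]; b=cv2.imread("pics/side9.png")[110:210,210:310]
cv2.imwrite("pics/m7.png",np.hstack([cv2.resize(x,(400,400),interpolation=cv2.INTER_CUBIC) for x in(a,b)]))
for n in("scene9","side9"):
    p=np.load(n+".npz")["p"].astype(int)
    m=(p[...,0]>120)&(p[...,1]<60)&(p[...,2]<60)
    C=w2px(n,[(.5855,-.0405,.0375)])[0];print(n,C)
    v,u=np.nonzero(m);k=(abs(u-C[0])<25)&(abs(v-C[1])<25);print(k.sum())
    if k.sum(): c=(np.median(u[k]),np.median(v[k])); print(c,px2w(n,[c],z=.0375),px2w(n,[c]))
```

```text
t 14.075 pos [0.4847 0.1738 0.1328] yaw 2.98 F [-0.4  -0.01 -1.15] open 0.014
units [-1.78  -4.385  0.08 ]
scene9 [277.9901 189.3917]
9
(np.float64(278.0), np.float64(189.0)) [[ 0.5872 -0.0396  0.0375]] [[ 0.5853 -0.0405  0.04  ]]
side9 [261.0171 173.3387]
6
(np.float64(261.0), np.float64(174.5)) [[ 0.5806 -0.0335  0.0375]] [[ 0.5857 -0.0408  0.0324]]
```

View pics/m7.png

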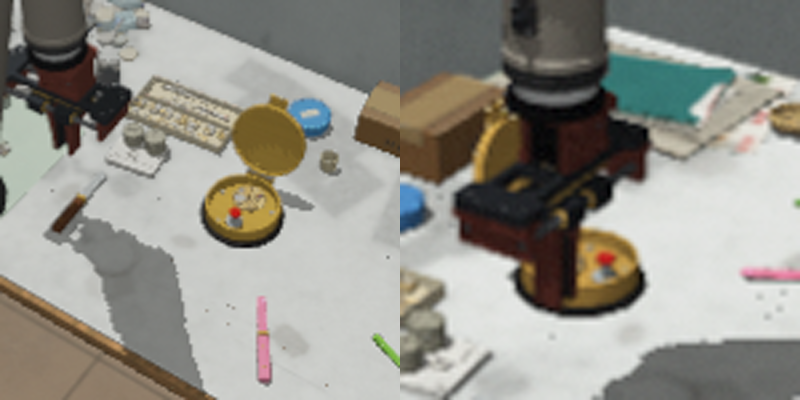

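Emit:
{"api": "carry_out", "payload": {"steps": [[[-1,-0.2,-0.6,0,0],[-1,-0.45,-1,0,0],[-1,-0.45,-1,0,0],[-1,-0.45,-1,0,0],[-1,-0.24,-0.785,0,0],[-1,0,0,0.5,0],[-1,0,0,0.8,0],[-1,0,0,0.4,0],[-1,0,0,0,0],[-1,0,0,0,0]]]}}

```text
clock: 15.48
position: [0.5837, -0.0413, 0.0449]
eef_rot: [[-0.999, -0.053, 0.001], [-0.053, 0.999, 0.0], [-0.001, 0.0, -1.0]]
force: [0.0, -0.2, -0.2]
opening: 0.0005
gripper_force: 0.0
```

Run:
```python
from h import *
np.set_printoptions(precision=4,suppress=True)
go((.5855,-.0405,.0305))
for n in("side",):
    snap(n,n+"10")
a=cv2.imread("pics/side10.png")[140:200,230:290]
cv2.imwrite("pics/m8.png",cv2.resize(a,(500,500),interpolation=cv2.INTER_CUBIC))
```

```text
t 15.475 pos [ 0.5837 -0.0413  0.0449] yaw 3.02 F [ 0.03 -0.25 -0.2 ] open 0.0005
units [-0.036  0.015  0.288]
```

View pics/m8.png

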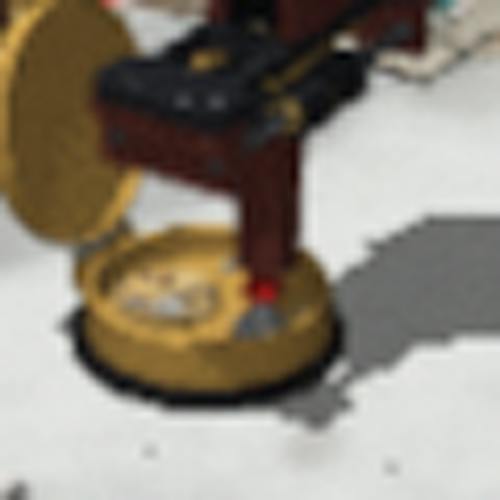

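The closed fingertips stand right over the red button at (263,290), and the cover leans back clear of the gripper.

Emit:
{"api": "carry_out", "payload": {"steps": [[[-1,-0.03,0,0.1,0],[-1,0,0,0.05,0],[-1,0,0,0.05,0],[-1,0,0,0.03,0],[-1,0,0,0,0],[-1,0,0,0,0]]]}}

```text
clock: 16.27
position: [0.5852, -0.0415, 0.0331]
eef_rot: [[-0.999, -0.052, 0.001], [-0.052, 0.999, 0.0], [-0.001, -0.0, -1.0]]
force: [1.2, -0.5, 4.6]
opening: 0.0008
gripper_force: 2.4
```

Run:
```python
from h import *
for i in range(4):
    go((.5855,-.0405,.0305)); snap("side","tmp")
```

```text
t 16.275 pos [ 0.5852 -0.0415  0.0331] yaw 3.0 F [ 1.21 -0.45  4.63] open 0.0008
units [-0.007  0.021  0.051]
t 16.325 pos [ 0.5852 -0.0416  0.033 ] yaw 3.0 F [ 1.72 -0.43  4.69] open 0.001
units [-0.007  0.021  0.051]
t 16.375 pos [ 0.5852 -0.0415  0.033 ] yaw 3.0 F [ 2.07 -1.22  5.15] open 0.0002
units [-0.007  0.02   0.05 ]
t 16.425 pos [ 0.5852 -0.0416  0.033 ] yaw 2.99 F [ 2.17 -0.23  5.57] open 0.0007
units [-0.008  0.021  0.049]
```

Emit:
{"api": "carry_out", "payload": {"steps": [[[-1,0,0,0.025,0],[-1,0,0,0.025,0],[-1,0,0,0,0],[-1,0,0,0,0],[-1,0,0,0,0],[-1,0,0,0,0],[-1,0,0,0,0],[-1,0,0,0,0]]]}}

```text
clock: 17.48
position: [0.5852, -0.0415, 0.0306]
eef_rot: [[-0.999, -0.052, 0.001], [-0.052, 0.999, 0.0], [-0.001, -0.0, -1.0]]
force: [1.9, -0.3, 5.5]
opening: 0.0005
gripper_force: 3.1
```

Run:
```python
from h import *
for i in range(6):
    go((.5855,-.0405,.0305)); snap("side","tmp")
```

```text
t 17.475 pos [ 0.5852 -0.0415  0.0306] yaw 3.0 F [ 1.89 -0.29  5.51] open 0.0005
units [-0.007  0.02   0.001]
t 17.525 pos [ 0.5852 -0.0415  0.0306] yaw 3.0 F [ 0.89 -0.84  5.98] open 0.0003
units [-0.007  0.02   0.001]
t 17.575 pos [ 0.5852 -0.0415  0.0306] yaw 3.0 F [2.16 0.07 6.86] open 0.0002
units [-0.007  0.02   0.001]
t 17.625 pos [ 0.5852 -0.0415  0.0306] yaw 3.0 F [ 1.82 -0.98  5.86] open 0.0005
units [-0.007  0.02   0.001]
t 17.675 pos [ 0.5852 -0.0415  0.0306] yaw 3.0 F [ 2.58 -0.58  6.38] open 0.0004
units [-0.007  0.02   0.001]
t 17.725 pos [ 0.5852 -0.0416  0.0306] yaw 3.0 F [ 1.87 -0.85  6.49] open 0.0006
units [-0.007  0.021  0.001]
```

Half-way: the fingertips are 30.6 mm up, with about 6 N on the button. Holding for over two seconds.

Emit:
{"api": "carry_out", "payload": {"steps": [[[-1,0,0,0,0],[-1,0,0,0,0],[-1,0,0,0,0],[-1,0,0,0,0],[-1,0,0,0,0],[-1,0,0,0,0],[-1,0,0,0,0],[-1,0,0,0,0],[-1,0,0,0,0],[-1,0,0,0,0],[-1,0,0,0,0],[-1,0,0,0,0]]]}}

```text
clock: 19.27
position: [0.5852, -0.0415, 0.0306]
eef_rot: [[-0.999, -0.052, 0.001], [-0.052, 0.999, 0.0], [-0.001, -0.0, -1.0]]
force: [2.9, -0.8, 6.5]
opening: 0.0003
gripper_force: 3.1
```

Emit:
{"api": "carry_out", "payload": {"steps": [[[-1,0,0,0,0],[-1,0,0,0,0],[-1,0,0,0,0],[-1,0,0,0,0],[-1,0,0,0,0],[-1,0,0,0,0],[-1,0,0,0,0],[-1,0,0,0,0],[-1,0,0,0,0],[-1,0,0,0,0],[-1,0,0,0,0],[-1,0,0,0,0]]]}}

```text
clock: 20.78
position: [0.5852, -0.0415, 0.0306]
eef_rot: [[-0.999, -0.052, 0.001], [-0.052, 0.999, 0.0], [-0.001, -0.0, -1.0]]
force: [2.3, -0.8, 6.6]
opening: 0.0001
gripper_force: 3.1
```

Run:
```python
from h import *
go((.5855,-.0405,.0305)); print(finish_job())
```

```text
t 20.775 pos [ 0.5852 -0.0415  0.0306] yaw 3.0 F [ 2.29 -0.76  6.6 ] open 0.0001
units [-0.007  0.021  0.002]
the job is handed in; nothing more can be done
None
```

The job is handed in at 20.8 s: the cover was levered open and leans back at about 1.8 rad, the opener lies flat on the table away from the clock, and the fingertips still hold the button half down (30.6 mm up, about 6 N), held there for over 3 s.

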